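Two marble display kits from the stock

ROBOT

A 6-joint arm with a two-finger parallel gripper is mounted at the origin on the work surface. World frame = base frame: x ahead of the robot, y to its left, z up, the work surface at z = 0. Lengths are in m, angles in degrees, forces in N, time in s.
With the tool pointing down it reaches from about 0.25 to 0.725 m from the base axis. Payload 9.7 kg.
Tool frame: the origin (TCP) lies midway between the tips of the shut fingers; the grasp point (between the pads) lies 19 mm behind it; z points along the fingers, y is the line along which they close (so a half turn about z gives the same grasp; the last joint's range is limited). The gripper opens to 85 mm and grips with 20 to 120 N. Pads are 22 mm wide; open, the fingers measure 114 mm over their backs; the gripper's body (76 mm by 85 mm) begins 54 mm behind the grasp point. The pads swing forward as they close: fully open they stand 13 mm farther back than shut.
Start: joints at [0, 4.979, 10.078, 95.1, 0, 90], TCP at [0.55, -0, 0.231] pointing down, gripper open.
Joint ranges: [-179.16, 179.16], [-48.56, 103.87], [-65.8, 70.77], [-126.05, 130.52], [-82.76, 87.17], [-180, 180]. Speed limits (degrees/s): [127.2, 127.2, 147.25, 180, 180, 180].

INTERFACE

Orientations are given as [roll, pitch, yaw] about the fixed x, y, z axes, in that order (R = Rz(yaw) Ry(pitch) Rx(roll)).
In Python, from workcell import * gives the robot as it stands.
- The arm moves only by the tool servo_tool, never from a script. Its argument "moves" is a list of rows, each a list of 4 numbers: the shift along the world's x, y, z in fractions of the full range, 1 being 1000 mm, then the turn about the world's z in normalised numbers (1 is 120 degrees). A call has 1 to 20 rows; each row is the pose to reach, as a shift and turn from the pose commanded when the call began; what a row does not reach only later rows make up. A row lasts 1/12 s, in which the tool goes at most 41.7 mm and 7.16 degrees, less where a joint would pass 70% of its speed; a pose out of reach is approached as far as the arm can. No shift or turn number may pass 1 either way. A call with a gripper value outside its range is refused whole. "claw" is the closure, from 0 (fully open) to 1 (shut), set as the call begins (left out, the last holds). The fingers move at their own pace and stop on an object; "force" is the grip in N (left out, the last holds). Time passes only in rows, so rows that repeat a pose let the fingers close. It gives the time, the measured TCP pose, the force, the opening and the grip force at its end, in the units of the state.
- get_obs(): the state, without advancing time (a new reading comes with each control period).
- camera(name): name is "scene" or "side" or "wrist"; returns the picture (420x560x3 uint8, red, green, blue); there is no depth.
- get_calibration(name): a dict with "fx", "fy", "cx", "cy" (pixels), "rvec" (rotation vector, rad) and "tvec" (3), from world to camera coordinates, as OpenCV has them; the wrist camera has in their place "tool_from_camera" (4x4, takes a point from camera to tool coordinates, whose origin is the TCP and whose axes are the flange's). Camera axes: x right, y down, z forward; pixel columns grow to the right and rows downward; lengths in m; the calibration is good to about 2 mm. A picture is of the moment at which its call begins: read the wrist's pose just before it. get_calibration takes no time and is no camera call.
- job_done(): hands the job in; it is judged then, once.
The state is a dict: "time": time; "q": joint angles; "qd": joint speeds; "joint_efforts": joint torques, N m; "ee_pos": TCP position; "tcp_rot": TCP orientation; "wrist_force": force on the tool from outside, world axes, zero at the start; "torque": the same for the moment, N m; "opening": finger opening in m; "grasp_force": force on a finger pad.
Only numpy, scipy, OpenCV 4.12 (cv2) and the standard library are available. Lean on these libraries where they do the work, as an engineer would, in place of code of your own. Each camera call takes 0.05 s, during which the arm holds its last target. There are 200 camera calls.

TASK

Make up two display kits from the stock: in the copper dish, the brass ring stand with the blue marble sitting in it; in the oak tray, the soapstone ring stand with the amber marble sitting in it. Lay each ring flat in the middle of its dish or tray with the marble settled in the ring's hole, and leave the spare marbles, the black ring and the jar where they are.

Things in the scene. Friction and masses are not known exactly. Their poses are not given: they have to be found in the camera images.
- blue_marble_center (a point): Centre of the blue opaline marble, a solid ball 36 mm in diameter, 60 g. At the start the four marbles sit, in any order, in a row of four shallow round dimples 70 mm apart in a fixed low dark wooden rack (280 x 50 mm, 14 mm high); the marble centre is then about 14 mm above the rack's top. The row's direction is that of the line through the four marbles.
- amber_marble_center (a point): Centre of the amber-orange opaline marble, a solid ball 36 mm in diameter, 60 g. Starts in the rack.
- green_marble_center (a point): Centre of the green opaline marble, a solid ball 36 mm in diameter, 60 g; not part of either kit. Starts in the rack.
- white_marble_center (a point): Centre of the milky white opaline marble, a solid ball 36 mm in diameter, 60 g; not part of either kit. Starts in the rack.
- brass_ring: Flat ring stand for a marble, shiny golden brass, 130 g: outside diameter 44 mm, round hole 22 mm, 14 mm high. Lies flat on the shelf. Origin at the centre of its underside, z up. A marble sitting properly in its hole has its centre about 14 mm above the ring's top (28 mm above the origin).
- soapstone_ring: Flat ring stand for a marble, pale grey-green soapstone, 45 g: outside diameter 44 mm, round hole 22 mm, 14 mm high. Lies flat on the shelf. Origin at the centre of its underside, z up. A marble sitting properly in its hole has its centre about 14 mm above the ring's top (28 mm above the origin).
- slate_ring: Flat ring stand for a marble, black slate, 45 g; not part of either kit: outside diameter 44 mm, round hole 22 mm, 14 mm high. Lies flat on the shelf. Origin at the centre of its underside, z up. A marble sitting properly in its hole has its centre about 14 mm above the ring's top (28 mm above the origin).
- copper_dish: Shallow round copper dish, fixed to the shelf where it stands: flat floor about 116 mm across, rim 148 mm across, 16 mm high. Origin at the centre of its underside; the inner floor is 5 mm above the origin.
- oak_tray: Square pale oak tray, fixed to the shelf where it stands: 130 x 130 mm outside, walls 6 mm thick, 16 mm high. Origin at the centre of its underside, x and y along its sides; the inner floor is 6 mm above the origin.
- blue_jar: Frosted blue jar with a cork stopper, a bystander: 72 mm in diameter, 102 mm high. Origin at the centre of its underside. A carved soapstone cup, 68 mm across and 70 mm high and fixed, stands on the other side.
Not all that is in view belongs to the job. Leave any turquoise look-alike of the oak_tray alone.

How it is judged (in metres and radians):
At the end, for the whole second after the job is handed in: Brass ring flat in the copper dish, soapstone ring flat in the oak tray, each within 15 mm of the middle; blue marble seated in the brass ring, amber in the soapstone ring (within 5 mm of the axis, 24 to 32 mm up); all at rest; spare marbles, slate ring and jar within 20 mm of their starts (horizontal distance between brass_ring and copper_dish below 0.015 m and z of brass_ring in the frame of copper_dish between 0.002 and 0.009 m and angle between each of brass_ring, soapstone_ring's own z axis and vertical below 0.1 rad and horizontal distance between blue_marble_center and brass_ring below 0.005 m and z of blue_marble_center in the frame of brass_ring between 0.024 and 0.032 m and linear speed of each of brass_ring, blue_marble, soapstone_ring, amber_marble below 0.01 m/s and angular speed of each of blue_marble, amber_marble below 0.5 rad/s and horizontal distance between soapstone_ring and oak_tray below 0.015 m and z of soapstone_ring in the frame of oak_tray between 0.002 and 0.009 m and horizontal distance between amber_marble_center and soapstone_ring below 0.005 m and z of amber_marble_center in the frame of soapstone_ring between 0.024 and 0.032 m and distance of each of green_marble_center, white_marble_center, slate_ring, blue_jar from where it was at the start of the episode below 0.02 m); the robot touches nothing.
It fails at once if a spare marble, the slate ring or the jar is moved more than 20 mm (distance of any of green_marble_center, white_marble_center, slate_ring, blue_jar from where it was at the start of the episode above 0.02 m).
It also fails if it takes over 91 s, if anything falls off the work surface, if the arm or the gripper's body presses on something with over 40 N, if the wrist force passes 120 N, or if a joint passes its speed limit or range.

## Working session

There is one attempt and no reset: what is moved stays moved. The work goes in short steps, Python scripts to look and compute and a tool call to move; the robot and the scene stay as the last step left them, time stands still between calls to the robot, and variables do not carry over. Pictures are saved under pics/ and viewed, at most 14 in all, crops included, and the job is handed in when it is done.

Besides the shell and the picture viewer there is one more tool, called after "Emit:" in YAML: its name, and indented under it one key for each argument. servo_tool: Moves the arm, as the interface text tells. Its arguments: {"type":"object","properties":{"moves":{"type":"array","items":{"type":"array","items":{"type":"number"}}},"claw":{"type":"number"},"force":{"type":"number"}},"required":["moves"]}

```bash
mkdir -p pics
python3 - <<'E'
from workcell import *
import cv2
o=get_obs();print(o)
for n in ["scene","side","wrist"]:
    im=camera(n); cv2.imwrite(f"pics/{n}0.png",im[:,:,::-1])
    print(n,get_calibration(n))
E
```

```text
{'time': 0.0, 'q': array([-5.54081630e-04,  5.01076499e+00,  1.00354821e+01,  9.50991171e+01,
        7.07746196e-04,  8.99999873e+01]), 'qd': array([ 0.00291472,  0.01295657, -0.00770469,  0.02925176,  0.04321356,
        0.03702266]), 'joint_efforts': array([ 7.68234549e-04, -5.20392072e+01,  4.64802504e+01,  1.63646933e-02,
        2.23589603e-05, -6.77332673e-05]), 'ee_pos': array([ 5.49779719e-01, -1.79620869e-06,  2.30595487e-01]), 'tcp_rot': array([-1.79925600e+02, -7.07762108e-04,  8.99994577e+01]), 'wrist_force': array([-0.01774793, -0.23184857, -0.89095397]), 'torque': array([-0.01181185,  0.02065425, -0.00502286]), 'grasp_force': 0.0, 'opening': 0.08547559959661546}
scene {'fx': 463.204833247939, 'fy': 463.204833247939, 'cx': 280.54495965797906, 'cy': 207.23109332067187, 'rvec': array([ 1.69760351,  1.96704781, -0.70154969]), 'tvec': array([ 0.08677855, -0.28961046,  1.36964168])}
side {'fx': 525.0537279765854, 'fy': 525.0537279765854, 'cx': 276.8410117369367, 'cy': 212.53697030093056, 'rvec': array([ 0.27950492, -2.69068526,  1.44912761]), 'tvec': array([0.41731395, 0.10839011, 1.10264342])}
wrist {'fx': 289.7102563144219, 'fy': 289.7102563144219, 'cx': 279.3719473284577, 'cy': 210.23714921446415, 'tool_from_camera': array([[ 7.50692025e-04, -9.44619871e-01, -3.28165713e-01,
         8.40881060e-02],
       [ 9.99999718e-01,  7.13065885e-04,  2.34989843e-04,
         4.77936642e-04],
       [ 1.20276989e-05, -3.28165797e-01,  9.44620140e-01,
        -1.42811392e-01],
       [ 0.00000000e+00,  0.00000000e+00,  0.00000000e+00,
         1.00000000e+00]])}
```

View pics/scene0.png

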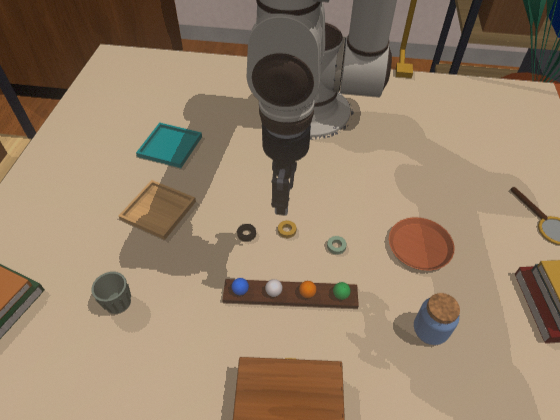

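View pics/side0.png

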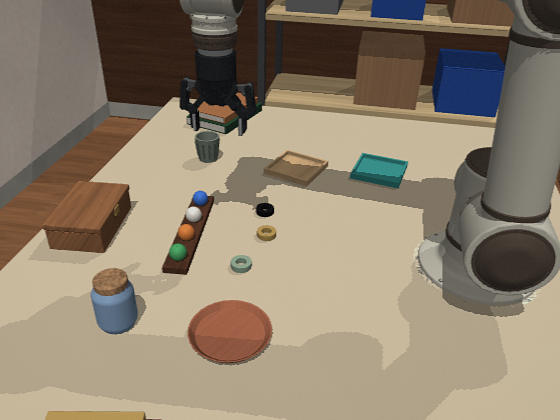

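View pics/wrist0.png

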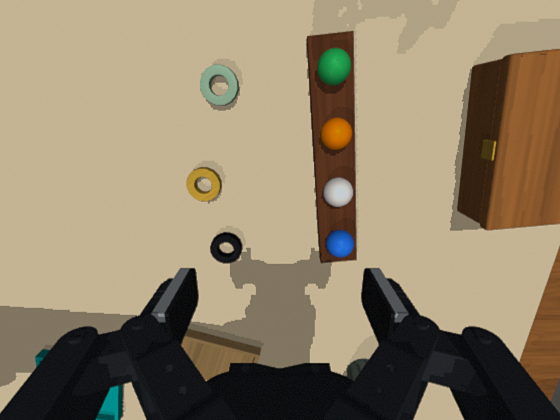

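The scene view shows the rack, with blue (240,287), white (274,288), amber (308,289) and green (342,291). The rings are slate (246,232), brass (287,229) and soapstone (337,244). The copper dish is at (421,244) and the oak tray around (158,210); the turquoise tray is the decoy. The side and wrist views show the same objects, so I'll triangulate.

```bash
cat > h.py <<'E'
from workcell import *
import numpy as np, cv2
from scipy.spatial.transform import Rotation as R
def cam(n,o=None):
    c=get_calibration(n); K=np.array([[c['fx'],0,c['cx']],[0,c['fy'],c['cy']],[0,0,1]])
    if n!='wrist':
        Rw=cv2.Rodrigues(c['rvec'])[0]; return K,Rw.T,-Rw.T@c['tvec']
    T=c['tool_from_camera']; Rt=R.from_euler('xyz',o['tcp_rot'],degrees=True).as_matrix()
    return K,Rt@T[:3,:3],o['ee_pos']+Rt@T[:3,3]
def ray(c,p):
    K,Rm,t=c; d=Rm@np.linalg.solve(K,[p[0],p[1],1]); return t,d/np.linalg.norm(d)
def onz(c,p,z): t,d=ray(c,p); return t+d*(z-t[2])/d[2]
def proj(c,X): K,Rm,t=c; u=K@(Rm.T@(np.array(X)-t)); return u[:2]/u[2]
def tri(l):
    A=np.zeros((3,3));b=np.zeros(3)
    for c,p in l:
        t,d=ray(c,p);P=np.eye(3)-np.outer(d,d);A+=P;b+=P@t
    return np.linalg.solve(A,b)
E
python3 - <<'E'
from h import *
np.set_printoptions(precision=4,suppress=True)
o=get_obs(); S,D,W=cam('scene'),cam('side'),cam('wrist',o)
pts=dict(blue=[(240,287),(200,198),(340,243),.028],white=[(274,288),(194,214),(338,192),.028],amber=[(308,289),(187,232),(336,133),.028],green=[(342,291),(178,252),(334,66),.028],
slate=[(246,232),(265,210),(226,247),.012],brass=[(287,229),(266,233),(204,184),.012],soap=[(337,244),(241,264),(219,85),.012],dish=[(421,243),(230,329),None,.016],
tA=[(157,185),(328,166),None,.016],tB=[(195,204),(304,183),None,.016],tC=[(166,236),(264,169),None,.016],tD=[(121,209),(292,153),None,.016])
for k,(s,d,w,z) in pts.items():
    l=[(S,s),(D,d)]+([(W,w)] if w else [])
    print(k,tri(l),*[onz(c,p,z)[:2] for c,p in l])
E
```

```text
blue [ 0.6296 -0.0818  0.0248] [ 0.6313 -0.0805] [ 0.6267 -0.0762] [ 0.6299 -0.0815]
white [ 0.6217 -0.0119  0.0254] [ 0.6233 -0.0106] [ 0.6185 -0.008 ] [ 0.6226 -0.012 ]
amber [0.614  0.0585 0.0256] [0.6153 0.059 ] [0.6107 0.0617] [0.6156 0.0586]
green [0.6081 0.1287 0.0252] [0.6096 0.1287] [0.6053 0.1321] [0.6089 0.1284]
slate [ 0.4739 -0.0998  0.0026] [ 0.4794 -0.0983] [ 0.4709 -0.0844] [ 0.4765 -0.0954]
brass [ 0.4512 -0.0072  0.0035] [ 0.4568 -0.0061] [0.4491 0.0055] [ 0.4536 -0.006 ]
soap [0.4783 0.1118 0.0044] [0.4819 0.1114] [0.4759 0.1222] [0.4807 0.1107]
dish [0.4502 0.2997 0.0114] [0.454  0.2986] [0.4488 0.3037]
tA [ 0.354  -0.3549 -0.0012] [ 0.3724 -0.3442] [ 0.3501 -0.3284]
tB [ 0.4039 -0.2417  0.0024] [ 0.4182 -0.2348] [ 0.3995 -0.2235]
tC [ 0.5163 -0.2776  0.0118] [ 0.5203 -0.2752] [ 0.5143 -0.2718]
tD [ 0.4584 -0.4055  0.0076] [ 0.4595 -0.4047] [ 0.4577 -0.381 ]
```

The manual's scale: shifts go in shares of 1000 mm and turns go in shares of 120 degrees. Converting my numbers, -10 cm / 100 = -0.1, -9.8 cm / 100 = -0.098.

Emit:
servo_tool:
  moves:
    - [-0.035,-0.002,-0.035,0]
    - [-0.065,-0.005,-0.07,0]
    - [-0.098,-0.007,-0.1,0]
    - [-0.098,-0.007,-0.1,0]
    - [-0.098,-0.007,-0.1,0]
    - [-0.098,-0.007,-0.1,0]
  claw: 0.2

```text
time: 0.65
ee_pos: [0.4519, -0.007, 0.1315]
tcp_rot: [180.0, -0.0, 90.0]
wrist_force: [-1.3, -0.9, 1.0]
opening: 0.0679
grasp_force: 0.0
```

```bash
cat > look.py <<'E'
import sys
from h import *
o=get_obs(); im=camera('wrist'); np.save('pics/%s.npy'%sys.argv[1],np.r_[o['ee_pos'],o['tcp_rot']])
cv2.imwrite('pics/%s.png'%sys.argv[1],im[:,:,::-1]); print(o['time'],o['ee_pos'],o['tcp_rot'],o['opening'],o['grasp_force'],o['wrist_force'])
E
python3 look.py w1
```

```text
0.65 [ 0.45194906 -0.00701677  0.1315489 ] [ 1.79971071e+02 -6.10555164e-04  8.99907542e+01] 0.06786367124174968 0.0 [-1.26958589 -0.93492465  1.0083686 ]
```

View pics/w1.png

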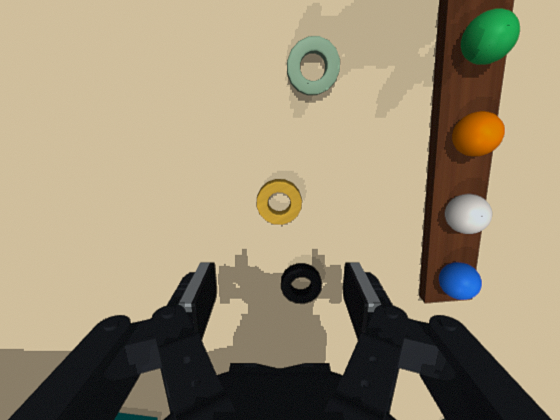

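Brass top face is centred at about (279,201), slate at (301,283) and soapstone at (313,65). Blue is at (460,282), white (468,214) and amber (478,134).

```bash
cat >> h.py <<'E'
def wcam(n): a=np.load('pics/%s.npy'%n); return cam('wrist',dict(ee_pos=a[:3],tcp_rot=a[3:]))
E
python3 - <<'E'
from h import *
W=wcam('w1')
for n,p,z in [('brass',(279,201),.014),('slate',(301,282),.014),('soap',(313,65),.014),('blue',(460,282),.028),('white',(468,214),.028),('amber',(478,134),.028)]: print(n,onz(W,p,z)[:2].round(4))
print(W[2])
E
```

```text
brass [ 0.4522 -0.0042]
slate [ 0.4751 -0.0925]
soap [0.4797 0.1112]
blue [ 0.6306 -0.0833]
white [ 0.6232 -0.012 ]
amber [0.6164 0.0581]
[0.45236913 0.07706977 0.27435994]
```

To row units: -12.8 cm / 100 = -0.128, -12.4 cm / 100 = -0.124.

Emit:
servo_tool:
  moves:
    - [0,0.002,-0.04,0]
    - [0,0.002,-0.08,0]
    - [0,0.002,-0.11,0]
    - [0,0.002,-0.124,0]
    - [0,0.002,-0.128,0]
    - [0,0.002,-0.128,0]
    - [0,0.002,-0.128,0]

```text
time: 1.28
ee_pos: [0.4536, -0.005, 0.005]
tcp_rot: [179.9, 0.0, 90.0]
wrist_force: [0.2, -0.9, 0.7]
opening: 0.0684
grasp_force: 0.0
```

Emit:
servo_tool:
  moves:
    - [0,0,0,0]
    - [0,0,0,0]
    - [0,0,0,0]
    - [0,0,0,0]
    - [0,0,0,0]
    - [0,0,0,0]
  claw: 1
  force: 40

```text
time: 1.78
ee_pos: [0.4535, -0.005, 0.0053]
tcp_rot: [179.8, 0.0, 90.0]
wrist_force: [1.0, 0.2, 5.7]
opening: 0.0424
grasp_force: 39.6
```

To row units: 22 cm / 100 = 0.22, 19 cm / 100 = 0.19.

Emit:
servo_tool:
  moves:
    - [0,0,0.02,0]
    - [0,0,0.05,0]
    - [0,0.01,0.09,0]
    - [0,0.04,0.12,0]
    - [0,0.08,0.15,0]
    - [0,0.12,0.15,0]
    - [0,0.16,0.15,0]
    - [0,0.19,0.15,0]
    - [0,0.22,0.15,0]
    - [0,0.22,0.15,0]
    - [0,0.22,0.15,0]
    - [0,0.22,0.15,0]

```text
time: 2.78
ee_pos: [0.452, 0.2148, 0.1537]
tcp_rot: [180.0, 0.0, 90.0]
wrist_force: [0.4, -0.6, -1.4]
opening: 0.0424
grasp_force: 40.9
```

```bash
python3 look.py w2
```

```text
2.7833 [0.45198519 0.21480664 0.15369523] [1.79981067e+02 6.84906479e-03 9.00304891e+01] 0.04237189598942387 40.908756628632545 [ 0.41570253 -0.58356718 -1.39563781]
```

View pics/w2.png

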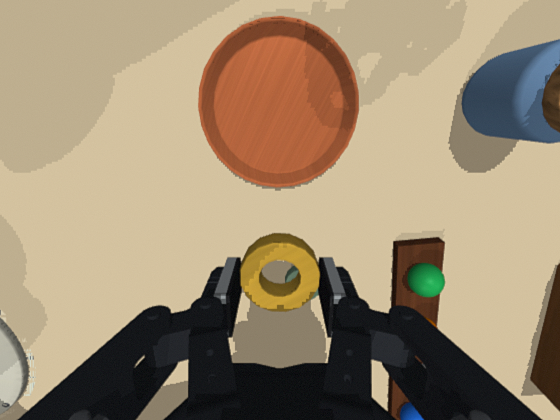

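The brass ring is held flat, with its top face centred at (281,268). The dish rim spans x 199–358 and y 16–189.

Run:
```python
from h import *
W=wcam('w2')
l,r,t,b=[onz(W,p,.016)[:2] for p in [(199,103),(358,103),(278.5,16),(279,189)]]
print(l,r,t,b,(r-l)[0],(t-b)[1],(l[0]+r[0])/2,(t[1]+b[1])/2)
print(onz(W,(281,263),.1537-.005+.014))
print(tri([(cam('scene'),(421,243)),(cam('side'),(230,329))]))
```

```text
[0.37946859 0.30443859] [0.52386728 0.30462488] [0.45164195 0.372371  ] [0.45218562 0.2239016 ] 0.14439868848158743 0.14846939779457746 0.45166793199075744 0.29813629943442543
[0.45336124 0.22325822 0.1627    ]
[0.45024955 0.29968967 0.01142724]
```

To row units: -14 cm / 100 = -0.14, 8.2 cm / 100 = 0.082.

Emit:
servo_tool:
  moves:
    - [0,0.03,-0.02,0]
    - [0,0.06,-0.05,0]
    - [0,0.082,-0.085,0]
    - [0,0.082,-0.115,0]
    - [0,0.082,-0.132,0]
    - [0,0.082,-0.14,0]
    - [0,0.082,-0.14,0]
    - [0,0.082,-0.14,0]

```text
time: 3.5
ee_pos: [0.4527, 0.2963, 0.0143]
tcp_rot: [180.0, -0.0, 89.9]
wrist_force: [-0.5, 0.7, -1.7]
opening: 0.0425
grasp_force: 41.0
```

To row units: -0.4 cm / 100 = -0.004, -0.3 cm / 100 = -0.003.

Emit:
servo_tool:
  moves:
    - [0,0,-0.002,0]
    - [0,0,-0.003,0]
    - [0,0,-0.004,0]
    - [0,0,-0.004,0]
    - [0,0,-0.004,0]

```text
time: 3.92
ee_pos: [0.4527, 0.2972, 0.0104]
tcp_rot: [179.9, -0.0, 90.0]
wrist_force: [1.3, -1.4, 6.2]
opening: 0.0421
grasp_force: 41.6
```

To row units: 14 cm / 100 = 0.14, 13 cm / 100 = 0.13.

Emit:
servo_tool:
  moves:
    - [0,0,0,0]
    - [0,0,0,0]
    - [0,0,0,0]
    - [0,0,0.005,0]
    - [0,0,0.02,0]
    - [0,0,0.05,0]
    - [0,-0.01,0.09,0]
    - [0,-0.05,0.13,0]
    - [0,-0.085,0.14,0]
    - [0,-0.085,0.14,0]
    - [0,-0.085,0.14,0]
  claw: 0.3

```text
time: 4.83
ee_pos: [0.4527, 0.2106, 0.1515]
tcp_rot: [179.8, -0.1, 89.9]
wrist_force: [0.0, 0.4, -0.2]
opening: 0.0598
grasp_force: 0.0
```

```bash
python3 look.py w3
```

```text
4.8333 [0.45274761 0.21061685 0.15146743] [ 1.79827509e+02 -7.16439962e-02  8.98558050e+01] 0.0597877429347575 0.0 [ 0.03727781  0.36739949 -0.1823986 ]
```

View pics/w3.png

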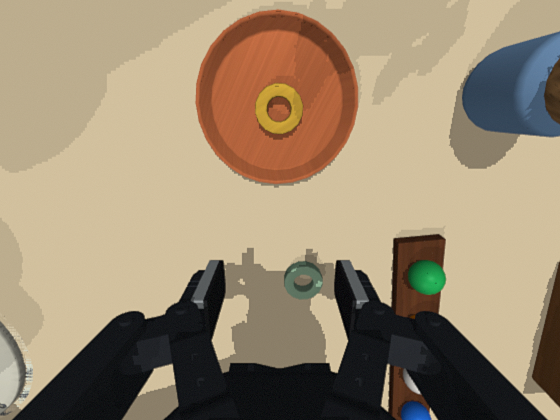

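The brass ring lies flat in the dish at (279,107). The dish rim is centred at about (277,97). Soapstone is at (304,280).

Run:
```python
from h import *
W=wcam('w3')
print(onz(W,(279,107.5),.019),onz(W,(277,97.5),.016),onz(W,(304,279),.014))
```

```text
[0.45350482 0.2966394  0.019     ] [0.45173646 0.30511166 0.016     ] [0.48102072 0.11622614 0.014     ]
```

Run:
```python
from h import *
W=wcam('w3')
for a,b in [((277,10),(277,186)),((277,84),(277,131)),((196,102),(358,102))]:
    z=.019 if a[1]==84 else .016
    print((onz(W,a,z)+onz(W,b,z))[:2]/2)
```

```text
[0.45170401 0.29781171]
[0.45171082 0.29614617]
[0.45177698 0.30133293]
```

To row units: -14.8 cm / 100 = -0.148, -9.8 cm / 100 = -0.098.

Emit:
servo_tool:
  moves:
    - [0.01,-0.035,-0.01,0]
    - [0.02,-0.07,-0.02,0]
    - [0.026,-0.098,-0.04,0]
    - [0.026,-0.098,-0.08,0]
    - [0.026,-0.098,-0.115,0]
    - [0.026,-0.098,-0.138,0]
    - [0.026,-0.098,-0.146,0]
    - [0.026,-0.098,-0.148,0]
    - [0.026,-0.098,-0.148,0]
  claw: 0.2

```text
time: 5.63
ee_pos: [0.4779, 0.1147, 0.0012]
tcp_rot: [-179.9, 0.0, 90.1]
wrist_force: [0.6, -0.2, 0.6]
opening: 0.0682
grasp_force: 0.0
```

Emit:
servo_tool:
  moves:
    - [0,0,0,0]
    - [0,0,0,0]
    - [0,0,0,0]
    - [0,0,0,0]
    - [0,0,0,0]
    - [0,0,0,0]
  claw: 1

```text
time: 6.13
ee_pos: [0.4791, 0.1145, 0.0032]
tcp_rot: [179.8, -0.1, 90.0]
wrist_force: [-2.1, 0.2, 5.6]
opening: 0.0425
grasp_force: 39.8
```

To row units: -51 cm / 100 = -0.51, -48 cm / 100 = -0.48.

Emit:
servo_tool:
  moves:
    - [0,0,0.03,0]
    - [0,-0.01,0.07,0]
    - [0,-0.04,0.11,0]
    - [-0.01,-0.08,0.15,0]
    - [-0.01,-0.12,0.15,0]
    - [-0.02,-0.16,0.15,0]
    - [-0.02,-0.2,0.15,0]
    - [-0.03,-0.24,0.15,0]
    - [-0.03,-0.28,0.15,0]
    - [-0.04,-0.32,0.15,0]
    - [-0.04,-0.36,0.15,0]
    - [-0.045,-0.4,0.15,0]
    - [-0.045,-0.44,0.15,0]
    - [-0.045,-0.48,0.15,0]
    - [-0.045,-0.51,0.15,0]
    - [-0.045,-0.51,0.15,0]
    - [-0.045,-0.51,0.15,0]
    - [-0.045,-0.51,0.15,0]
    - [-0.045,-0.51,0.15,0]

```text
time: 7.72
ee_pos: [0.4333, -0.3951, 0.152]
tcp_rot: [180.0, 0.0, 90.1]
wrist_force: [0.9, -0.3, -0.7]
opening: 0.0424
grasp_force: 40.9
```

```bash
python3 look.py w4
```

```text
7.7167 [ 0.4332761  -0.39510065  0.15199586] [1.79965122e+02 1.61320719e-02 9.00532413e+01] 0.04242260851498604 40.91001369059086 [ 0.86680861 -0.34363703 -0.65724089]
```

View pics/w4.png

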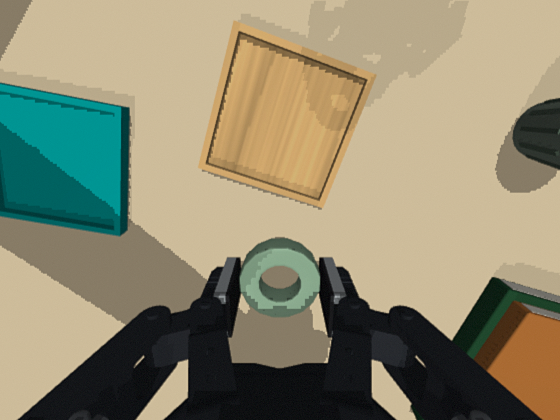

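The tray corners are at (236,21), (375,74), (322,208) and (200,168). The ring is held at (280,278). I'll check whether it is tilted.

Run:
```python
from h import *
W=wcam('w4')
P=np.array([onz(W,p,.016)[:2] for p in [(236,21),(375,74),(322,208),(200,168)]]);print(P.round(4),P.mean(0),np.linalg.norm(P-np.roll(P,1,0),axis=1))
a=[cv2.resize(cv2.imread(f'pics/{n}.png')[225:325,210:350],None,fx=2.8,fy=2.8,interpolation=2) for n in('w2','w4')]
cv2.imwrite('pics/c4.png',np.hstack(a))
```

```text
[[ 0.3976 -0.2416]
 [ 0.5175 -0.2815]
 [ 0.4772 -0.4054]
 [ 0.3569 -0.3647]] [ 0.43730314 -0.32330442] [0.12960022 0.12626732 0.13033499 0.12705393]
```

View pics/c4.png

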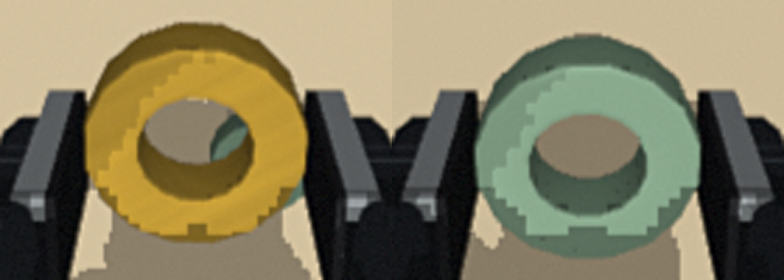

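To row units: -14 cm / 100 = -0.14, 7.5 cm / 100 = 0.075.

Emit:
servo_tool:
  moves:
    - [0.002,0.03,-0.02,0]
    - [0.004,0.06,-0.05,0]
    - [0.004,0.075,-0.085,0]
    - [0.004,0.075,-0.115,0]
    - [0.004,0.075,-0.132,0]
    - [0.004,0.075,-0.14,0]
    - [0.004,0.075,-0.14,0]
    - [0.004,0.075,-0.14,0]

```text
time: 8.43
ee_pos: [0.4375, -0.3207, 0.0122]
tcp_rot: [179.9, 0.0, 90.1]
wrist_force: [1.2, 0.2, -0.9]
opening: 0.0428
grasp_force: 40.9
```

Emit:
servo_tool:
  moves:
    - [0,0,-0.002,0]
    - [0,0,-0.003,0]
    - [0,0,-0.003,0]
    - [0,0,-0.003,0]

```text
time: 8.77
ee_pos: [0.4377, -0.3215, 0.0093]
tcp_rot: [179.9, 0.1, 90.0]
wrist_force: [0.9, 0.1, 4.7]
opening: 0.0433
grasp_force: 41.3
```

To row units: 14 cm / 100 = 0.14, 13 cm / 100 = 0.13.

Emit:
servo_tool:
  moves:
    - [0,0,0,0]
    - [0,0,0,0]
    - [0,0,0,0]
    - [0,0,0.005,0]
    - [0,0,0.02,0]
    - [0,0,0.05,0]
    - [0,-0.01,0.09,0]
    - [0,-0.05,0.13,0]
    - [0,-0.08,0.14,0]
    - [0,-0.08,0.14,0]
    - [0,-0.08,0.14,0]
  claw: 0.3

```text
time: 9.68
ee_pos: [0.4371, -0.403, 0.1495]
tcp_rot: [179.9, 0.1, 89.9]
wrist_force: [-0.2, 1.2, -0.0]
opening: 0.06
grasp_force: 0.0
```

```bash
python3 look.py w5
```

```text
9.6833 [ 0.4371007  -0.40297993  0.14947845] [1.79921545e+02 8.06374905e-02 8.98758751e+01] 0.059973267578895866 0.0 [-0.15617504  1.18085761 -0.03407424]
```

View pics/w5.png

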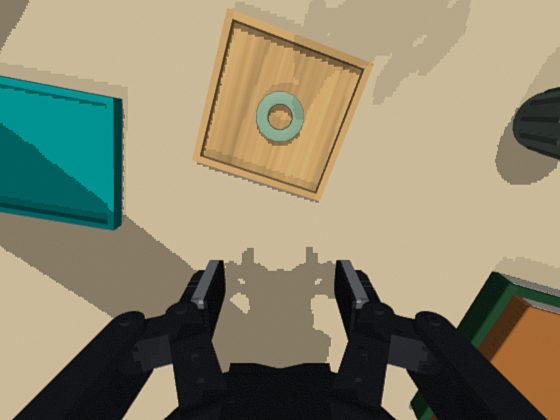

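The soapstone ring lies flat in the tray at about (280,115).

Run:
```python
from h import *
W=wcam('w5')
print(np.mean([onz(W,p,.016)[:2] for p in [(229,9),(372,65),(319,202),(194,160)]],0))
print(np.mean([onz(W,p,.02)[:2] for p in [(280,91),(280,141),(256,115),(304,115)]],0), onz(W,(280,117),.02))
W=wcam('w3')
print(np.mean([onz(W,p,.019)[:2] for p in [(279,84),(279,134),(255,108),(302,108)]],0))
```

```text
[ 0.43720412 -0.3238767 ]
[ 0.43849005 -0.32434894] [ 0.43848822 -0.32533678  0.02      ]
[0.45328011 0.29551132]
```

To row units: 32 cm / 100 = 0.32, 19.2 cm / 100 = 0.192, 0.1 rad / 2.0944 = 0.0477.

Emit:
servo_tool:
  moves:
    - [0.02,0.03,0,0.0048]
    - [0.04,0.064,0,0.0095]
    - [0.06,0.096,0,0.0143]
    - [0.08,0.128,0,0.0191]
    - [0.1,0.16,0,0.0239]
    - [0.12,0.192,0,0.0286]
    - [0.14,0.224,0,0.0334]
    - [0.16,0.26,0,0.0382]
    - [0.18,0.295,0,0.043]
    - [0.192,0.32,0,0.0477]
    - [0.192,0.32,-0.03,0.0477]
    - [0.192,0.32,-0.065,0.0477]
    - [0.192,0.32,-0.09,0.0477]
    - [0.192,0.32,-0.09,0.0477]
    - [0.192,0.32,-0.09,0.0477]
    - [0.192,0.32,-0.09,0.0477]

```text
time: 11.07
ee_pos: [0.6291, -0.0806, 0.0598]
tcp_rot: [179.9, 0.0, 95.8]
wrist_force: [-0.9, 0.5, 0.7]
opening: 0.06
grasp_force: 0.0
```

To row units: -3.7 cm / 100 = -0.037, -2.8 cm / 100 = -0.028.

Emit:
servo_tool:
  moves:
    - [0.001,-0.002,-0.015,0]
    - [0.001,-0.002,-0.028,0]
    - [0.001,-0.002,-0.037,0]
    - [0.001,-0.002,-0.037,0]
    - [0.001,-0.002,-0.037,0]

```text
time: 11.48
ee_pos: [0.6297, -0.083, 0.0212]
tcp_rot: [-180.0, -0.0, 95.7]
wrist_force: [-0.2, -1.0, 0.7]
opening: 0.0598
grasp_force: 0.0
```

Emit:
servo_tool:
  moves:
    - [0,0,0,0]
    - [0,0,0,0]
    - [0,0,0,0]
    - [0,0,0,0]
    - [0,0,0,0]
  claw: 1
  force: 30

```text
time: 11.9
ee_pos: [0.6294, -0.0832, 0.0224]
tcp_rot: [-180.0, 0.0, 95.7]
wrist_force: [-6.1, -0.6, 5.0]
opening: 0.034
grasp_force: 29.3
```

To row units: 29.5 cm / 100 = 0.295, -17.6 cm / 100 = -0.176, -0.1 rad / 2.0944 = -0.0477.

Emit:
servo_tool:
  moves:
    - [0,0,0.02,0]
    - [0,0,0.05,0]
    - [0,0,0.09,0]
    - [-0.02,0.03,0.13,-0.0095]
    - [-0.04,0.06,0.13,-0.0191]
    - [-0.06,0.095,0.13,-0.0286]
    - [-0.08,0.13,0.13,-0.0382]
    - [-0.1,0.165,0.13,-0.0477]
    - [-0.12,0.2,0.13,-0.0477]
    - [-0.14,0.235,0.13,-0.0477]
    - [-0.16,0.27,0.13,-0.0477]
    - [-0.176,0.295,0.13,-0.0477]
    - [-0.176,0.295,0.13,-0.0477]
    - [-0.176,0.295,0.13,-0.0477]
    - [-0.176,0.295,0.13,-0.0477]

```text
time: 13.15
ee_pos: [0.4543, 0.2119, 0.1518]
tcp_rot: [180.0, -0.0, 90.0]
wrist_force: [0.5, -0.1, 0.1]
opening: 0.0341
grasp_force: 30.2
```

```bash
python3 look.py w6
```

```text
13.15 [0.45425537 0.21194452 0.15175867] [ 1.79950107e+02 -5.82727881e-03  9.00365021e+01] 0.034143839838655474 30.21858036518097 [ 0.47043819 -0.14375587  0.12077748]
```

View pics/w6.png

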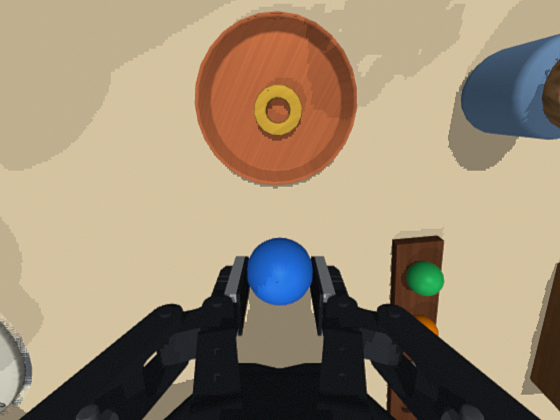

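The blue marble is held at (280,271) and the brass ring is at about (278,110).

Run:
```python
from h import *
W=wcam('w6');a=np.load('pics/w6.npy')
for dz in(.003,.006,.009): print(onz(W,(280,271),a[2]+dz)[:2]-a[:2])
print(np.mean([onz(W,p,.019)[:2] for p in [(278,85),(278,135),(254,110),(302,110)]],0), a[:2])
```

```text
[8.83467445e-04 7.26374246e-05]
[0.00087096 0.00187499]
[0.00085846 0.00367734]
[0.45356058 0.2954132 ] [0.45425537 0.21194452]
```

To row units: -12 cm / 100 = -0.12, 8.3 cm / 100 = 0.083.

Emit:
servo_tool:
  moves:
    - [-0.001,0.03,-0.02,0]
    - [-0.001,0.06,-0.05,0]
    - [-0.001,0.083,-0.08,0]
    - [-0.001,0.083,-0.102,0]
    - [-0.001,0.083,-0.114,0]
    - [-0.001,0.083,-0.12,0]
    - [-0.001,0.083,-0.12,0]
    - [-0.001,0.083,-0.12,0]
    - [-0.001,0.083,-0.12,0]

```text
time: 13.95
ee_pos: [0.4541, 0.2948, 0.0331]
tcp_rot: [179.9, -0.1, 89.9]
wrist_force: [0.4, 0.0, 0.2]
opening: 0.0343
grasp_force: 30.2
```

Emit:
servo_tool:
  moves:
    - [-0.0005,0,-0.002,0]
    - [-0.0005,0,-0.004,0]
    - [-0.0005,0,-0.005,0]
    - [-0.0005,0,-0.005,0]
    - [-0.0005,0,-0.005,0]

```text
time: 14.37
ee_pos: [0.4531, 0.2952, 0.0272]
tcp_rot: [179.9, -0.0, 90.0]
wrist_force: [0.2, -1.0, 4.1]
opening: 0.0339
grasp_force: 30.7
```

To row units: 12.4 cm / 100 = 0.124, 9 cm / 100 = 0.09.

Emit:
servo_tool:
  moves:
    - [0,0,0,0]
    - [0,0,0,0]
    - [0,0,0,0]
    - [0,0,0.005,0]
    - [0,0,0.02,0]
    - [0,0,0.05,0]
    - [0,-0.01,0.09,0]
    - [0,-0.05,0.124,0]
    - [0,-0.083,0.124,0]
    - [0,-0.083,0.124,0]
    - [0,-0.083,0.124,0]
  claw: 0.3

```text
time: 15.28
ee_pos: [0.453, 0.2108, 0.1516]
tcp_rot: [179.9, -0.1, 89.8]
wrist_force: [-0.2, 0.1, 0.0]
opening: 0.0598
grasp_force: 0.0
```

```bash
python3 look.py w7
```

```text
15.2833 [0.45299982 0.21079881 0.15157643] [ 1.79893022e+02 -5.35708037e-02  8.98431553e+01] 0.05984855911544999 0.0 [-0.18043429  0.09891295  0.0417922 ]
```

View pics/w7.png

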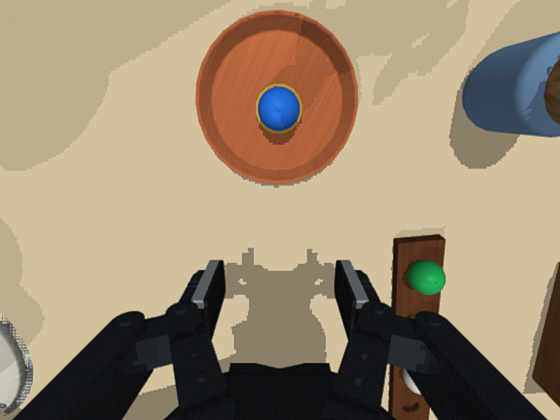

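The blue marble sits concentric in the brass ring at (279,108). Next is amber.

To row units: 16.2 cm / 100 = 0.162, -15.3 cm / 100 = -0.153, 0.1 rad / 2.0944 = 0.0477.

Emit:
servo_tool:
  moves:
    - [0.02,-0.02,0,0.0048]
    - [0.04,-0.04,0,0.0143]
    - [0.065,-0.065,0,0.0239]
    - [0.09,-0.09,0,0.0334]
    - [0.115,-0.115,0,0.043]
    - [0.14,-0.14,0,0.0477]
    - [0.162,-0.153,0,0.0477]
    - [0.162,-0.153,-0.03,0.0477]
    - [0.162,-0.153,-0.065,0.0477]
    - [0.162,-0.153,-0.09,0.0477]
    - [0.162,-0.153,-0.09,0.0477]
    - [0.162,-0.153,-0.09,0.0477]
    - [0.162,-0.153,-0.09,0.0477]

```text
time: 16.42
ee_pos: [0.615, 0.0599, 0.0616]
tcp_rot: [179.9, -0.0, 95.8]
wrist_force: [0.8, 0.2, -0.2]
opening: 0.0596
grasp_force: 0.0
```

To row units: -3.9 cm / 100 = -0.039, -2.9 cm / 100 = -0.029.

Emit:
servo_tool:
  moves:
    - [0,-0.001,-0.015,0]
    - [0,-0.001,-0.029,0]
    - [0,-0.001,-0.039,0]
    - [0,-0.001,-0.039,0]
    - [0,-0.001,-0.039,0]

```text
time: 16.83
ee_pos: [0.6148, 0.0583, 0.0223]
tcp_rot: [180.0, -0.0, 95.7]
wrist_force: [0.9, 0.6, -0.0]
opening: 0.0597
grasp_force: 0.0
```

Emit:
servo_tool:
  moves:
    - [0,0,0,0]
    - [0,0,0,0]
    - [0,0,0,0]
    - [0,0,0,0]
    - [0,0,0,0]
  claw: 1

```text
time: 17.25
ee_pos: [0.6152, 0.0581, 0.0226]
tcp_rot: [179.9, -0.0, 95.7]
wrist_force: [-0.5, 0.8, 6.5]
opening: 0.034
grasp_force: 29.4
```

To row units: -46 cm / 100 = -0.46, -17.7 cm / 100 = -0.177, -0.1 rad / 2.0944 = -0.0477.

Emit:
servo_tool:
  moves:
    - [0,0,0.02,0]
    - [0,0,0.05,0]
    - [0,0,0.09,0]
    - [-0.02,-0.03,0.13,-0.0095]
    - [-0.04,-0.065,0.13,-0.0191]
    - [-0.06,-0.1,0.13,-0.0286]
    - [-0.08,-0.135,0.13,-0.0382]
    - [-0.1,-0.17,0.13,-0.0477]
    - [-0.12,-0.205,0.13,-0.0477]
    - [-0.14,-0.24,0.13,-0.0477]
    - [-0.16,-0.275,0.13,-0.0477]
    - [-0.177,-0.31,0.13,-0.0477]
    - [-0.177,-0.35,0.13,-0.0477]
    - [-0.177,-0.39,0.13,-0.0477]
    - [-0.177,-0.43,0.13,-0.0477]
    - [-0.177,-0.46,0.13,-0.0477]
    - [-0.177,-0.46,0.13,-0.0477]
    - [-0.177,-0.46,0.13,-0.0477]
    - [-0.177,-0.46,0.13,-0.0477]

```text
time: 18.83
ee_pos: [0.4373, -0.4018, 0.1512]
tcp_rot: [-180.0, -0.0, 90.0]
wrist_force: [0.6, 0.5, -0.6]
opening: 0.0339
grasp_force: 30.2
```

```bash
python3 look.py w8
```

```text
18.8333 [ 0.43732069 -0.40175175  0.15115087] [-1.79980397e+02 -3.40379160e-02  8.99754748e+01] 0.03390837135317777 30.243265628814697 [ 0.57821072  0.46689186 -0.63622147]
```

View pics/w8.png

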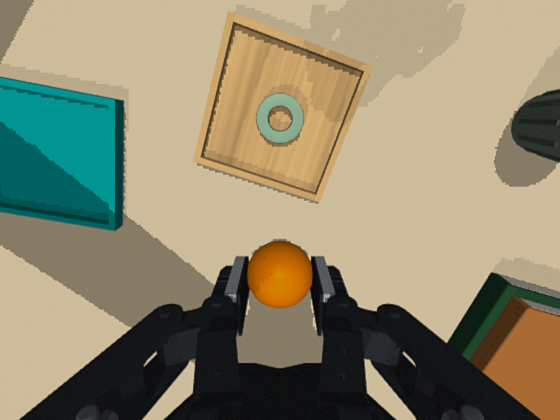

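The amber marble is held at (280,274) and the soapstone ring is at about (280,118).

Run:
```python
from h import *
W=wcam('w8');a=np.load('pics/w8.npy')
print(onz(W,(280,274),a[2]+.006)[:2]-a[:2])
print(np.mean([onz(W,p,.02)[:2] for p in [(280,93),(280,142),(256,118),(304,118)]],0)-a[:2])
```

```text
[8.81408308e-04 1.68515884e-05]
[0.00103393 0.07694136]
```

Emit:
servo_tool:
  moves:
    - [0,0.03,-0.02,0]
    - [0,0.06,-0.05,0]
    - [0,0.077,-0.08,0]
    - [0,0.077,-0.102,0]
    - [0,0.077,-0.114,0]
    - [0,0.077,-0.118,0]
    - [0,0.077,-0.118,0]
    - [0,0.077,-0.118,0]
    - [0,0.077,-0.118,0]

```text
time: 19.63
ee_pos: [0.4383, -0.3259, 0.035]
tcp_rot: [179.9, 0.1, 90.0]
wrist_force: [0.1, -0.5, 0.5]
opening: 0.0338
grasp_force: 30.3
```

To row units: -0.6 cm / 100 = -0.006, -0.55 cm / 100 = -0.0055.

Emit:
servo_tool:
  moves:
    - [0,0,-0.002,0]
    - [0,0,-0.004,0]
    - [0,0,-0.0055,0]
    - [0,0,-0.006,0]
    - [0,0,-0.006,0]
    - [0,0,-0.006,0]

```text
time: 20.13
ee_pos: [0.4378, -0.3254, 0.0281]
tcp_rot: [180.0, 0.0, 90.0]
wrist_force: [-0.9, 0.7, 5.3]
opening: 0.0341
grasp_force: 30.7
```

To row units: 12.4 cm / 100 = 0.124, 9 cm / 100 = 0.09.

Emit:
servo_tool:
  moves:
    - [0,0,0,0]
    - [0,0,0,0]
    - [0,0,0,0]
    - [0,0,0.005,0]
    - [0,0,0.02,0]
    - [0,0,0.05,0]
    - [0,-0.01,0.09,0]
    - [0,-0.05,0.124,0]
    - [0,-0.08,0.124,0]
    - [0,-0.08,0.124,0]
    - [0,-0.08,0.124,0]
  claw: 0.3

```text
time: 21.05
ee_pos: [0.4373, -0.4065, 0.1514]
tcp_rot: [180.0, 0.0, 89.9]
wrist_force: [-0.5, 0.4, 0.3]
opening: 0.0596
grasp_force: 0.0
```

```bash
python3 look.py w9
python3 - <<'E'
from h import *
im=camera('scene')[:,:,::-1]
a=cv2.imread('pics/w9.png')
b=np.hstack([cv2.resize(a[0:210,180:390],(400,400)),cv2.resize(im[170:300,360:490],(400,400),interpolation=2)])
c=cv2.resize(im[180:320,180:460],(400,200)); d=cv2.resize(im[170:250,100:220],(400,200),interpolation=2)
cv2.imwrite('pics/c9.png',np.vstack([b,np.hstack([c,d])]))
E
```

```text
21.05 [ 0.43732407 -0.4064682   0.15140432] [1.79991299e+02 5.53514900e-03 8.98796012e+01] 0.05963375160070378 0.0 [-0.49303556  0.43470688  0.30485118]
```

View pics/c9.png

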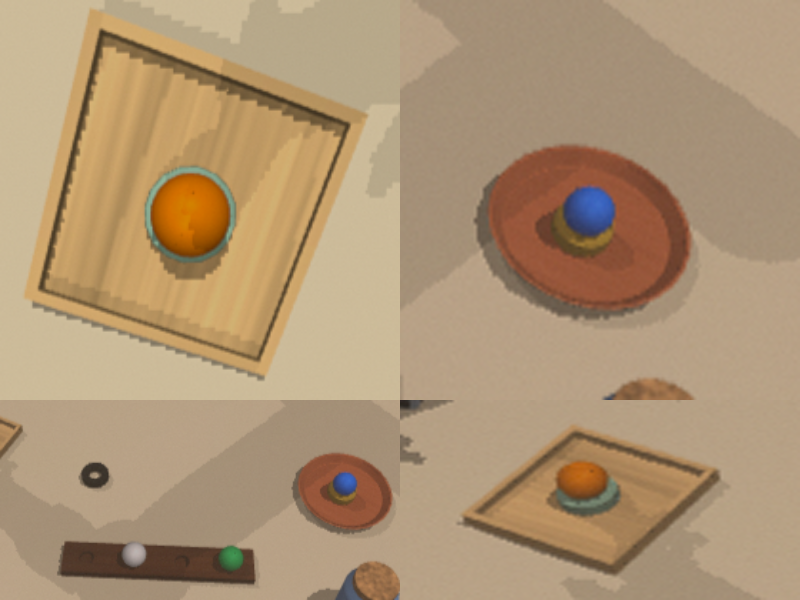

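Amber is seated concentric in the soapstone ring in the tray, and blue is seated in the brass ring in the dish. The white and green marbles and the slate ring have not moved. The arm is clear of everything, so I'm handing in.

```bash
python3 -c "
from workcell import *
print(job_done())"
```

```text
the job is handed in; nothing more can be done
None
```

I made up both kits and handed the job in at about 21 s of robot time. The last pictures show the blue marble seated in the brass ring in the copper dish and the amber marble in the soapstone ring in the oak tray, with the spare marbles and black ring unmoved; no verdict came back.

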